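# Cover the refilled dressing jars and the instrument box

## Robot

A 6-joint arm with a two-finger parallel gripper is mounted at the origin on the work surface. World frame = base frame: x ahead of the robot, y to its left, z up, the work surface at z = 0. Lengths are in mm, angles in degrees, forces in N, time in s.
With the tool pointing down it reaches from about 350 to 850 mm from the base axis. Payload 8.1 kg.
Tool frame: the origin (TCP) lies midway between the tips of the shut fingers; the grasp point (between the pads) lies 19 mm behind it; z points along the fingers, y is the line along which they close (so a half turn about z gives the same grasp; the last joint's range is limited). The gripper opens to 85 mm and grips with 20 to 120 N. Pads are 22 mm wide; open, the fingers measure 114 mm over their backs; the gripper's body (76 mm by 85 mm) begins 54 mm behind the grasp point. The pads swing forward as they close: fully open they stand 13 mm farther back than shut.
Start: joints at [65.638, 7.471, 85.268, -0, 87.261, -4.893], TCP at [199.958, 565.705, 231.292] pointing down, gripper open.
Joint ranges: [-169.43, 169.43], [-51.17, 129.36], [1.28, 143.12], [-76.62, 256.62], [0, 156.53], [-152.29, 152.29]. Speed limits (degrees/s): [136.94, 136.94, 159.86, 180, 180, 180].

## Interface

Orientations are given as [roll, pitch, yaw] about the fixed x, y, z axes, in that order (R = Rz(yaw) Ry(pitch) Rx(roll)).
In Python, from bench import r gives the robot as it stands. The module is installed in compiled form; this text tells all that it offers.
- The arm moves only by the tool jog_arm, never from a script. Its argument "rows" is a list of rows, each a list of 2 entries, a list of its own where there are three numbers: the shift along the tool's x, y, z in mm, then the turn, a rotation vector about the tool's x, y, z in rad. A call has 1 to 10 rows; each row is the pose to reach, as a shift and turn from the pose commanded when the call began, along the tool's axes at that moment; what a row does not reach only later rows make up. A row lasts 1/10 s, in which the tool goes at most 50 mm and 8.59 degrees, less where a joint would pass 70% of its speed; a pose out of reach is approached as far as the arm can. A call with a gripper value outside its range is refused whole. "grip" is the finger opening in mm, from 0 to 85.4, set as the call begins (left out, the last holds). The fingers move at their own pace and stop on an object; "force" is the grip in N (left out, the last holds). Time passes only in rows, so rows that repeat a pose let the fingers close. It gives the time, the measured TCP pose, the force, the opening and the grip force at its end, in the units of the state.
- r.sense(): the state, without advancing time (a new reading comes with each control period).
- r.snapshot(name): name is "side" or "top" or "wrist"; returns (picture, depth): 384x512x3 uint8, blue, green, red; 384x512 float32, mm along the optical axis (not along the pixel's ray), 0 where there is no reading.
- r.camera_params(name): a dict with "fx", "fy", "cx", "cy" (pixels), "dist_coeffs" ([k1, k2, p1, p2, k3] as OpenCV has them; the pictures are not rectified), "pose" (4x4, takes a point from camera to world coordinates); the wrist camera has in their place "tool_from_camera" (4x4, takes a point from camera to tool coordinates, whose origin is the TCP and whose axes are the flange's). Camera axes: x right, y down, z forward; pixel columns grow to the right and rows downward; lengths in mm; the calibration is good to about 2 mm. A picture is of the moment at which its call begins: read the wrist's pose just before it. camera_params takes no time and is no camera call.
- r.hand_in(): hands the job in; it is judged then, once.
The state is a dict: "time": time; "joint_pos": joint angles; "qd": joint speeds; "joint_efforts": joint torques, N m; "tool_pos": TCP position; "tcp_rot": TCP orientation; "ft_force": force on the tool from outside, world axes, zero at the start; "wrist_torque": the same for the moment, N m; "finger_gap": finger opening in mm; "grip_force": force on a finger pad.
Only numpy, scipy, OpenCV 4.12 (cv2) and the standard library are available. Lean on these libraries where they do the work, as an engineer would, in place of code of your own. Each camera call takes 0.05 s, during which the arm holds its last target. There are 200 camera calls.

## Task

The three steel dressing jars and the steel instrument box have been refilled and stand open: put each steel cover on the vessel it fits, so that all four are closed, every cover lying level on its rim, centred, its step inside the mouth, and let go. Leave the jars and the box standing where they are, and do not knock over or shove the dropper bottle and the specimen pot that stand among them.

Things in the scene. Friction and masses are not known exactly. Their poses are not given: they have to be found in the camera images.
- jar_small: open round stainless-steel dressing jar, the smallest and tallest of three: 68 mm outside diameter, 80 mm high, wall 3 mm, round mouth 62 mm across; holds upright lancets, all below the rim. Loose, stands upright on the table. Origin: centre of its underside; z up along its axis.
- cover_small: round steel cover, smallest of three: disc 76 mm across, 3 mm thick; under it a chamfered step 50 mm across, 6 mm deep, enters its jar's mouth with 6 mm play, the disc rests on the rim. Origin: centre of the step's underside, on which it lies; z up. Disc top at 9 mm; knob 18 mm across from 17 to 40 mm up, thin neck below: grip it from above. On its jar: origin 74 mm above the jar's. 50-220 g.
- jar_medium: open round stainless-steel dressing jar, the middle size and lowest of three: 92 mm outside diameter, 66 mm high, wall 3 mm, round mouth 86 mm across; holds white caps, all below the rim. Loose, stands upright on the table. Origin: centre of its underside; z up along its axis.
- cover_medium: round steel cover, middle size of three: disc 100 mm across, 3 mm thick; under it a chamfered step 74 mm across, 6 mm deep, enters its jar's mouth with 6 mm play, the disc rests on the rim. Origin: centre of the step's underside, on which it lies; z up. Disc top at 9 mm; knob 20 mm across from 17 to 40 mm up, thin neck below: grip it from above. On its jar: origin 60 mm above the jar's. 50-220 g.
- jar_large: open round stainless-steel dressing jar, the largest of three: 116 mm outside diameter, 74 mm high, wall 3 mm, round mouth 110 mm across; holds capped vials, all below the rim. Loose, stands upright on the table. Origin: centre of its underside; z up along its axis.
- cover_large: round steel cover, largest of three: disc 124 mm across, 3 mm thick; under it a chamfered step 98 mm across, 6 mm deep, enters its jar's mouth with 6 mm play, the disc rests on the rim. Origin: centre of the step's underside, on which it lies; z up. Disc top at 9 mm; knob 24 mm across from 17 to 40 mm up, thin neck below: grip it from above. On its jar: origin 68 mm above the jar's. 50-220 g.
- box: open rectangular stainless-steel instrument box with forceps inside: 120 mm long (its x), 72 mm wide (its y), 42 mm high, wall 3 mm, mouth 114 x 66 mm. Loose, stands on the table, turned up to 0.7 rad either way. Origin: centre of its underside; z up.
- cover_box: rectangular steel cover of the box: plate 128 (x) by 80 mm (y), 3 mm thick, top at 9 mm; step under it 102 x 54 mm, 6 mm deep, enters the mouth with 6 mm play. Strap handle on top: bar 64 mm along x, 12 mm wide, from 26 to 40 mm up, posts at its ends: grip its middle across y. Origin: centre of the step's underside, z up. On the box: origin 36 mm above the box's, x along its x, either way round.
- dropper_bottle: bystander: amber glass dropper bottle with a black cap, 36 mm in diameter, 58 mm high, standing loose among the vessels. Origin: centre of its underside.
- specimen_pot: bystander: white specimen pot with a blue lid, 47 mm in diameter over the lid, 60 mm high, standing loose among the vessels. Origin: centre of its underside. A tape roll and a small cup, both lower, stand there too; nothing among the vessels is taller than the small jar.
Not all that is in view belongs to the job. Leave any turquoise or yellow look-alike of the cover_large alone.

How it is judged:
By the outcome, as a careful person would: the job done as asked, in the order asked, and still so for the second after the job is handed in, with the robot touching nothing.
It also fails if it takes over 99 s, if anything falls off the work surface, if the arm or the gripper's body presses on something with over 40 N, if the wrist force passes 120 N, or if a joint passes its speed limit or range.

## Working session

There is one attempt and no reset: what is moved stays moved. The work goes in short steps, Python scripts to look and compute and a tool call to move; the robot and the scene stay as the last step left them, time stands still between calls to the robot, and variables do not carry over. Pictures are saved under pics/ and viewed, at most 14 in all, crops included, and the job is handed in when it is done.

Besides the shell and the picture viewer there is one more tool, called as a command line: name --argument value ..., lists and objects as JSON in quotes. jog_arm: Moves the arm, as the interface text tells. Its arguments: {"type":"object","properties":{"rows":{"type":"array"},"grip":{"type":"number"},"force":{"type":"number"}},"required":["rows"]}

```bash
mkdir -p pics
python3 - <<'E'
from bench import r
import cv2,numpy as np
np.set_printoptions(precision=3,suppress=True)
s=r.sense();print(s)
for n in("top","side"):
    im,d=r.snapshot(n);cv2.imwrite(f"pics/{n}.png",im);np.save(f"{n}_d.npy",d);p=r.camera_params(n);print(n,p)
    cv2.imwrite(f"pics/{n}_big.png",cv2.resize(im,(800,600)))
print(r.camera_params("wrist"))
E
```

```text
{'time': 0.0, 'joint_pos': array([65.636,  7.517, 85.332, -0.001, 87.261, -4.892]), 'qd': array([ 0.064, -0.014, -0.006, -0.038,  0.025, -0.038]), 'joint_efforts': array([  0.   , -56.941, -50.055,  -0.   ,   0.015,   0.   ]), 'tool_pos': array([199.74 , 565.173, 230.196]), 'tcp_rot': array([-179.89 ,   -0.009,  160.529]), 'ft_force': array([-0.495,  0.411, -0.121]), 'wrist_torque': array([0.015, 0.021, 0.022]), 'grip_force': 0.0, 'finger_gap': 85.32916555970984}
top {'fx': 372.04212011403706, 'fy': 372.04212011403706, 'cx': 255.96560371951372, 'cy': 195.53621860576334, 'dist_coeffs': array([-0.072,  0.   ,  0.   ,  0.   ,  0.   ]), 'pose': array([[  -0.017,   -0.983,    0.185,  294.05 ],
       [  -1.   ,    0.019,    0.005,  -93.805],
       [  -0.008,   -0.185,   -0.983, 1204.009],
       [   0.   ,    0.   ,    0.   ,    1.   ]])}
side {'fx': 426.3937605265242, 'fy': 426.3937605265242, 'cx': 254.10601149277568, 'cy': 191.6848576443701, 'dist_coeffs': array([-0.023,  0.   ,  0.   ,  0.   ,  0.   ]), 'pose': array([[   0.803,   -0.286,    0.523, -122.321],
       [  -0.596,   -0.391,    0.701, -947.643],
       [   0.004,   -0.875,   -0.485,  619.027],
       [   0.   ,    0.   ,    0.   ,    1.   ]])}
{'fx': 320.20153669841864, 'fy': 320.20153669841864, 'cx': 253.24817030583606, 'cy': 187.70787946354235, 'dist_coeffs': array([-0.068,  0.   ,  0.   ,  0.   ,  0.   ]), 'tool_from_camera': array([[  -0.001,   -0.949,   -0.314,   80.605],
       [   1.   ,   -0.001,    0.002,   -0.642],
       [  -0.002,   -0.314,    0.949, -142.135],
       [   0.   ,    0.   ,    0.   ,    1.   ]])}
```

View pics/top_big.png

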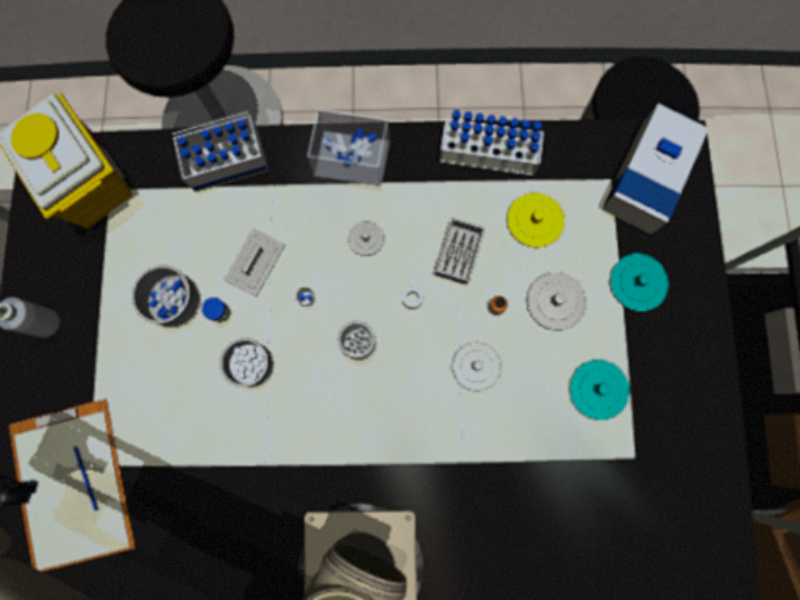

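View pics/side_big.png

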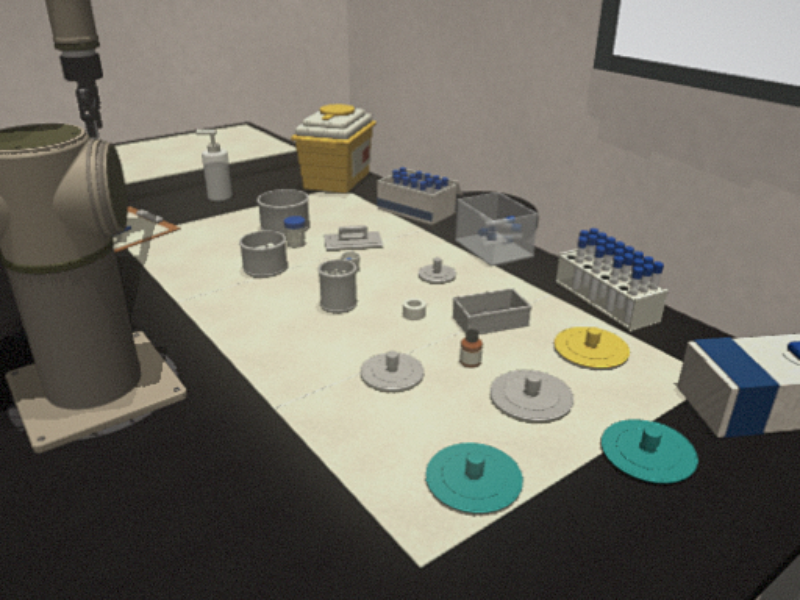

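Two views in agreement, big-picture (800x600) pixels. Top view candidates:
- Discs: steel small (366,238), steel medium (476,366), steel large (556,300). The look-alikes for cover_large are yellow (537,218) and turquoise (640,281), (600,389).
- Box cover (255,262) versus open box (460,250).
- Jars: large (167,296), medium (247,363), small (357,341).
- Bystanders: pot (214,309), bottle (498,305).

I choose the grey steel ones.

```bash
cat > h.py <<'E'
from bench import r
import cv2,numpy as np
from scipy.spatial.transform import Rotation as R
np.set_printoptions(precision=1,suppress=True)
def cam(n,s=None):
    p=r.camera_params(n);K=np.array([[p['fx'],0,p['cx']],[0,p['fy'],p['cy']],[0,0,1.]])
    if n=='wrist':
        s=s or r.sense();T=np.eye(4);T[:3,:3]=R.from_euler('xyz',s['tcp_rot'],degrees=True).as_matrix();T[:3,3]=s['tool_pos'];P=T@p['tool_from_camera']
    else:P=p['pose']
    return K,np.array(p['dist_coeffs']),P
def rays(c,uv):
    K,D,P=c;q=cv2.undistortPoints(np.float64(uv).reshape(-1,1,2),K,D).reshape(-1,2)
    return np.c_[q,np.ones(len(q))]@P[:3,:3].T,P[:3,3]
def onplane(c,uv,z):
    d,o=rays(c,uv);return o+d*((z-o[2])/d[:,2])[:,None]
def cloud(c,dep):
    v,u=np.mgrid[:384,:512];d,o=rays(c,np.c_[u.ravel(),v.ravel()])
    X=o+d*dep.reshape(-1,1);X[dep.ravel()==0]=np.nan;return X.reshape(384,512,3)
def pix(c,X):
    K,D,P=c;W=np.linalg.inv(P);return cv2.projectPoints(np.float64(X).reshape(-1,1,3),cv2.Rodrigues(W[:3,:3])[0],W[:3,3],K,D)[0].reshape(-1,2)
E
python3 - <<'E'
from h import *
c=cam('top');X=cloud(c,np.load('top_d.npy'));Z=X[...,2]
im=cv2.imread('pics/top.png')
S=cv2.cvtColor(im,cv2.COLOR_BGR2HSV)
things=dict(cbox=(255,262,9),csm=(366,238,9),cmed=(476,366,9),clg=(556,300,9),jlg=(167,296,74),jmed=(247,363,66),jsm=(357,341,80),box=(460,250,42),bottle=(498,305,58),pot=(214,309,60))
print('table noise',np.nanstd(Z[280:290,150:250]),np.nanmean(Z[280:290,150:250]))
for n,(u,v,h) in things.items():
    u,v=u/1.5625,v/1.5625
    m=(Z>h*0.5)&(Z<h+8)if h>9 else (Z>4.5)&(Z<60)
    m=m.astype(np.uint8)
    k,lab,st,ce=cv2.connectedComponentsWithStats(m)
    # component nearest
    b=min(range(1,k),key=lambda i:np.hypot(*(ce[i]-(u,v))) if st[i,4]>15 else 1e9)
    cs=np.vstack(cv2.findContours((lab==b).astype(np.uint8),0,2)[0]).reshape(-1,2)
    w=onplane(c,cs,h)[:,:2].astype(np.float32)
    (x,y),rr=cv2.minEnclosingCircle(w);a=cv2.minAreaRect(w)
    print(n,'circ',np.array([x,y,2*rr]),'rect',np.array(a[0]),np.array(a[1]),round(a[2],1),'area',st[b,4],'zmax',np.nanpercentile(Z[lab==b],95), 'reach',np.hypot(x,y))
E
```

```text
table noise 2.346415652377029 -0.5088804486893307
cbox circ [620.9 221.3 149.5] rect [622.7 223.2] [ 86.4 129.4] 64.1 area 850 zmax 37.993456273182346 reach 659.1317121501777
csm circ [670.1 -14.1  80. ] rect [667.3 -15.2] [70.6 73.3] 88.8 area 349 zmax 34.30431029062192 reach 670.2711352632997
cmed circ [ 390.5 -240.9  101.4] rect [ 390.9 -241.4] [99.7 96.3] 88.8 area 748 zmax 14.420389567638376 reach 458.78988648195883
clg circ [ 524.8 -415.3  130.1] rect [ 524.6 -416.4] [125.4 123.5] 61.4 area 1061 zmax 14.671002656381233 reach 669.264993444925
jlg circ [533.7 381.9  77.8] rect [533.9 382.8] [41.4 69.6] 53.8 area 218 zmax 45.455987616478374 reach 656.2457423785527
jmed circ [400.8 221.5 102. ] rect [400.2 221.9] [100.5  92.6] 89.3 area 518 zmax 66.64203056396086 reach 457.94023418750174
jsm circ [441.2  -0.5  73.5] rect [442.5  -0.3] [64.2 70.7] 89.5 area 216 zmax 81.16502027286123 reach 441.1741224745012
box circ [ 630.4 -211.5  141.4] rect [ 629.4 -211.8] [ 73.8 125.4] 71.5 area 209 zmax 43.70764694001191 reach 664.91083412825
bottle circ [ 510.1 -284.6   35.5] rect [ 511.1 -284.5] [34.8 32. ] 88.9 area 102 zmax 58.701471546378706 reach 584.1571808662957
pot circ [511.9 287.3  52.4] rect [512. 289.] [49. 45.] 89.0 area 184 zmax 62.34269015564227 reach 587.0417483392927
```

jog_arm --rows '[[[-327, -176, 30], [0, 0, 0]], [[-327, -176, 30], [0, 0, 0]], [[-327, -176, 30], [0, 0, 0]], [[-327, -176, 30], [0, 0, 0]], [[-327, -176, 30], [0, 0, 0]], [[-327, -176, 30], [0, 0, 0]], [[-327, -176, 30], [0, 0, 0]], [[-327, -176, 30], [0, 0, 0]], [[-327, -176, 30], [0, 0, 0]], [[-327, -176, 30], [0, 0, 0]]]' --grip 50

```text
time: 1.1
tool_pos: [449.4, 290.5, 200.8]
tcp_rot: [-180.0, -0.1, 160.4]
ft_force: [0.5, 0.4, -0.8]
finger_gap: 50.1
grip_force: 0.0
```

```bash
cat > shot.py <<'E'
import sys
from h import *
n=sys.argv[1];s=r.sense();print(s['time'],s['tool_pos'],s['tcp_rot'],s['qd'],s['joint_pos'])
im,d=r.snapshot('wrist');cv2.imwrite(f'pics/{n}.png',im);np.savez(n,d=d,p=s['tool_pos'],e=s['tcp_rot'])
E
python3 shot.py A
```

```text
1.1 [449.4 290.5 200.8] [-180.    -0.1  160.4] [ 2.  -0.3 -0.1  0.2  0.1  0.1] [ 27.4  -1.6  97.9   0.   83.8 -43.1]
```

View pics/A.png

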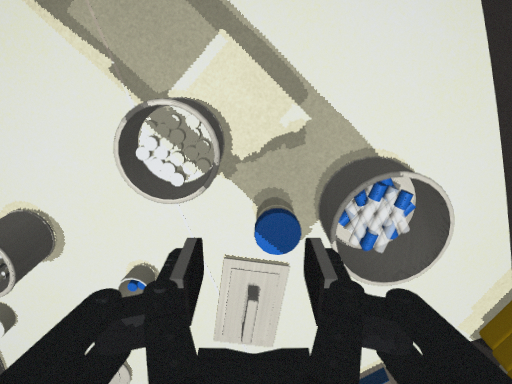

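Wrist view A: medium jar rim at (167,150), large jar (386,225), pot lid (278,230), box cover with strap handle (252,300). All rims are clear, and the large cover is not in this view.

```bash
cat > meas.py <<'E'
from h import *
from scipy.optimize import least_squares
def load(n):
    q=np.load(n+'.npz');c=cam('wrist',dict(tool_pos=q['p'],tcp_rot=q['e']));return c,cloud(c,q['d'])
def near(X,xy,rad,z0,z1):
    m=(np.hypot(X[...,0]-xy[0],X[...,1]-xy[1])<rad)&(X[...,2]>z0)&(X[...,2]<z1);return X[m]
def rim(X,xy,h,D):
    P=near(X,xy,D/2+15,h-5,h+5);P=P
    f=least_squares(lambda q:np.hypot(P[:,0]-q[0],P[:,1]-q[1])-q[2],[*xy,D/2],loss='soft_l1',f_scale=1.5)
    ang=np.histogram(np.arctan2(P[:,1]-f.x[1],P[:,0]-f.x[0]),8,(-np.pi,np.pi))[0]
    return f.x[:2],2*f.x[2],len(P),np.median(P[:,2]),ang
def rect(X,xy,z0,z1,rad=85):
    P=near(X,xy,rad,z0,z1);a=cv2.minAreaRect(P[:,:2].astype(np.float32))
    return np.array(a[0]),np.array(a[1]),round(a[2],1),len(P),np.median(P[:,2])
def disc(X,xy,D):
    P=near(X,xy,D/2+10,4.5,14);(x,y),rr=cv2.minEnclosingCircle(P[:,:2].astype(np.float32));K=near(X,xy,25,33,46)
    return np.array([x,y,2*rr]),'centroid',P.mean(0),'knob',K.mean(0),len(K),np.ptp(K,axis=0)
def go(x,y,z,yaw=None):
    s=r.sense();M=R.from_euler('xyz',s['tcp_rot'],degrees=True)
    T=M if yaw is None else R.from_euler('xyz',[180,0,yaw],degrees=True)
    print('shift',M.inv().apply(np.array([x,y,z])-s['tool_pos']),'turn',np.round((M.inv()*T).as_rotvec(),3))
E
python3 - <<'E'
from meas import *
c,X=load('A')
print('table',np.nanmedian(X[20:60,330:420,2]))
for xy,h,D in (((400,221),66,92),((530,383),74,116)): print(rim(X,xy,h,D))
print('cbox',rect(X,(622,223),5,13)); print('handle',rect(X,(622,223),34,46,50))
print('pot',rect(X,(512,288),55,65,40))
go(622,223,110,154)
E
```

```text
table 0.10230505899650666
(array([403.5, 224.7]), np.float64(89.88402080729772), 1973, np.float64(64.90844218874923), array([255, 253, 244, 229, 218, 236, 267, 271]))
(array([542. , 396.1]), np.float64(113.20392444911488), 1742, np.float64(73.24760390211026), array([321, 267, 116, 258, 104, 107, 267, 302]))
cbox (array([623.6, 223.2]), array([ 80.5, 129.9]), 61.9, 4652, np.float64(9.245328033543615))
handle (array([622.9, 223.7]), array([12.4, 65.6]), 62.1, 485, np.float64(39.43754276836404))
pot (array([514.5, 293.1]), array([45.4, 46.3]), 70.5, 1636, np.float64(59.51948258137875))
shift [-185.8   -6.6   90.8] turn [-0.  -0.   0.1]
```

jog_arm --rows '[[[-105, -285, 0], [0, 0, 0]], [[-105, -285, 0], [0, 0, 0]], [[-105, -285, 0], [0, 0, 0]], [[-105, -285, 0], [0, 0, 0]], [[-105, -285, 0], [0, 0, 0]], [[-105, -285, 0], [0, 0, 0]], [[-105, -285, 0], [0, 0, 0]], [[-105, -285, 0], [0, 0, 0]], [[-105, -285, 0], [0, 0, 0]], [[-105, -285, 0], [0, 0, 0]]]'

```text
time: 2.15
tool_pos: [453.6, -11.0, 201.3]
tcp_rot: [180.0, -0.0, 160.7]
ft_force: [-0.5, 1.0, -0.8]
finger_gap: 50.3
grip_force: 0.0
```

```bash
python3 shot.py B
python3 - <<'E'
from meas import *
c,X=load('B')
print(rim(X,(442,0),80,68)); print('csm',disc(X,(670,-14),76)); print('box',rect(X,(630,-211),38,46))
E
```

```text
2.15 [453.6 -11.  201.3] [180.   -0.  160.7] [ 0.   0.1 -0.2 -0.2 -0.1 -0.3] [ -7.9 -14.9 109.8   0.   85.1 -78.6]
(array([443.6,  -0.3]), np.float64(66.26927925857385), 1573, np.float64(79.13377017409778), array([205, 186, 189, 190, 192, 199, 200, 212]))
csm (array([670. , -18.6,  77. ]), 'centroid', array([662.3, -29. ,   9.2]), 'knob', array([668.1, -16.5,  38.5]), 171, array([16.5, 18.1,  8.4]))
box (array([ 655.5, -257.7]), array([ 4.6, 37.2]), 69.6, 64, np.float64(40.571100177978906))
```

jog_arm --rows '[[[-125, -245, 0], [0, 0, 0]], [[-125, -245, 0], [0, 0, 0]], [[-125, -245, 0], [0, 0, 0]], [[-125, -245, 0], [0, 0, 0]], [[-125, -245, 0], [0, 0, 0]], [[-125, -245, 0], [0, 0, 0]], [[-125, -245, 0], [0, 0, 0]], [[-125, -245, 0], [0, 0, 0]], [[-125, -245, 0], [0, 0, 0]]]'

```text
time: 3.1
tool_pos: [490.2, -283.8, 201.1]
tcp_rot: [180.0, -0.0, 160.6]
ft_force: [0.8, 0.7, -1.1]
finger_gap: 50.1
grip_force: 0.0
```

```bash
python3 shot.py C
python3 - <<'E'
from meas import *
c,X=load('C')
print('box',rect(X,(630,-211),38,46)); print('cmed',disc(X,(390,-241),100));print('clg',disc(X,(525,-415),124)); print('bottle',rect(X,(510,-285),52,62,30))
E
```

```text
3.1 [ 490.2 -283.8  201.1] [180.   -0.  160.6] [ 0.1 -0.6  0.2 -0.1 -0.1 -0.2] [ -35.3    3.2   92.9    0.    83.9 -105.9]
box (array([ 623.1, -211.3]), array([ 75.2, 100.5]), 71.1, 770, np.float64(41.1707754988517))
cmed (array([ 393.2, -242.5,  102.1]), 'centroid', array([ 391.9, -242.3,    9. ]), 'knob', array([ 393.1, -242.3,   39.2]), 407, array([19.4, 19.6,  6.9]))
clg (array([ 526.5, -416.9,  125.5]), 'centroid', array([ 516.7, -415.7,    8.8]), 'knob', array([ 525.8, -415.5,   38.8]), 381, array([22.9, 23.1,  8.1]))
bottle (array([ 516.3, -290.3]), array([19.2, 20.4]), 70.9, 367, np.float64(57.49220495044409))
```

View pics/C.png

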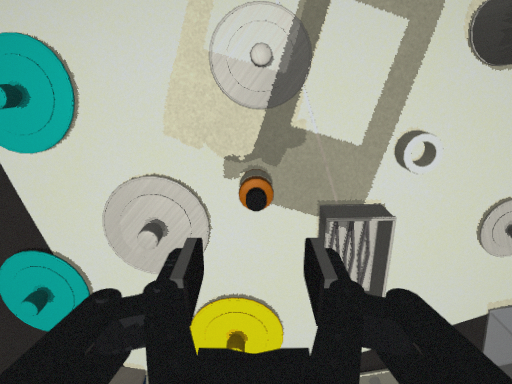

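Wrist view C: steel medium cover (261,54), steel large cover (156,228), box (355,245) partly hidden by a finger, bottle (256,190). The yellow (237,330) and turquoise (35,92), (42,290) covers are to be left alone. Measured diameters and the knob height agree with the grey cover_large, so I'm going there first.

jog_arm --rows '[[[-78, -112, 40], [0, 0, 0]], [[-78, -112, 40], [0, 0, 0]], [[-78, -112, 40], [0, 0, 0]], [[-78, -112, 80], [0, 0, 0]], [[-78, -112, 120], [0, 0, 0]], [[-78, -112, 150], [0, 0, 0]], [[-78, -112, 170], [0, 0, 0]], [[-78, -112, 180], [0, 0, 0]], [[-78, -112, 186], [0, 0, 0]], [[-78, -112, 186], [0, 0, 0]]]'

```text
time: 4.15
tool_pos: [526.5, -416.7, 15.6]
tcp_rot: [-180.0, 0.0, 160.6]
ft_force: [0.5, -0.0, 0.6]
finger_gap: 49.8
grip_force: 0.0
```

```bash
python3 shot.py D; python3 -c "
from meas import *
go(526,-415.8,13)"
```

```text
4.15 [ 526.5 -416.7   15.6] [-180.     0.   160.6] [-0.3 -1.  -1.1  0.1  0.6 -0. ] [ -42.7   28.8   82.9    0.    68.4 -113.3]
shift [1.2 1.1 3.5] turn [0. 0. 0.]
```

View pics/D.png

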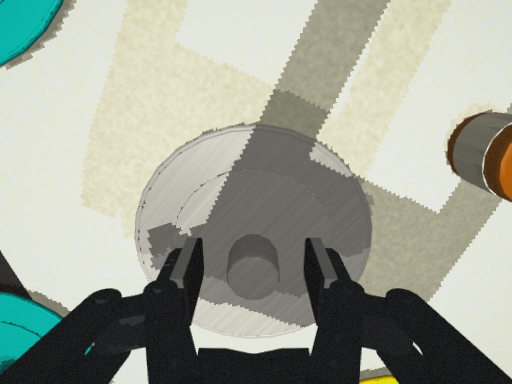

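Close view D: the grey steel knob (253,266) stands centred between the two fingers. This is the right cover, so I grip it.

jog_arm --rows '[[[1, 1, 2], [0, 0, 0]], [[1, 1, 2], [0, 0, 0]], [[1, 1, 2], [0, 0, 0]], [[1, 1, 2], [0, 0, 0]], [[1, 1, 2], [0, 0, 0]], [[1, 1, 2], [0, 0, 0]]]' --grip 10 --force 60

```text
time: 4.8
tool_pos: [526.2, -416.5, 14.8]
tcp_rot: [-180.0, 0.1, 160.5]
ft_force: [-0.6, 1.9, 7.2]
finger_gap: 22.2
grip_force: 59.2
```

jog_arm --rows '[[[0, 0, -20], [0, 0, 0]], [[0, 0, -60], [0, 0, 0]], [[0, 0, -100], [0, 0, 0]], [[0, 0, -140], [0, 0, 0]], [[0, 0, -140], [0, 0, 0]]]'

```text
time: 5.3
tool_pos: [528.4, -418.8, 161.8]
tcp_rot: [-179.7, 0.6, 160.5]
ft_force: [0.4, -0.6, 0.3]
finger_gap: 22.4
grip_force: 58.8
```

```bash
python3 shot.py E
python3 - <<'E'
from meas import *
s=r.sense();print(s['finger_gap'],s['grip_force'],s['ft_force'])
M=R.from_euler('xyz',s['tcp_rot'],degrees=True)
c,X=load('E')
zt=s['tool_pos'][2]
P=near(X,s['tool_pos'][:2],75,zt-14,zt+4); print(np.median(P[:,2])-zt,len(P))
(x,y),rr=cv2.minEnclosingCircle(P[:,:2].astype(np.float32));print('held disc',x,y,2*rr, s['tool_pos'])
A=np.c_[P[:,:2]-P[:,:2].mean(0),np.ones(len(P))];print('tilt',np.degrees(np.linalg.lstsq(A,P[:,2],rcond=None)[0][:2]))
go(542,396,160)
E
```

```text
5.3 [ 528.4 -418.8  161.8] [-179.7    0.6  160.5] [-0.   2.8  3.8 -0.1 -3.6 -0. ] [ -42.7   20.3   77.6   -0.    81.3 -113.3]
22.606635392319387 58.80316972732544 [-0.5 -0.6 -0.9]
-2.373866497150118 29248
held disc 529.1891479492188 -419.8387145996094 126.10863494873047 [ 527.3 -417.8  158.2]
tilt [ 0.6 -0.4]
shift [257.4 772.1  -6.2] turn [0. 0. 0.]
```

jog_arm --rows '[[[10, 30, 0], [0, 0, 0]], [[25, 75, 0], [0, 0, 0]], [[40, 120, 0], [0, 0, 0]], [[55, 165, 0], [0, 0, 0]], [[70, 210, 0], [0, 0, 0]], [[85, 255, 0], [0, 0, 0]], [[100, 300, 0], [0, 0, 0]], [[115, 345, 0], [0, 0, 0]], [[130, 390, 0], [0, 0, 0]], [[145, 435, 0], [0, 0, 0]]]'

```text
time: 6.35
tool_pos: [532.2, 44.4, 151.4]
tcp_rot: [-179.9, -0.1, 160.5]
ft_force: [0.5, 0.6, -1.6]
finger_gap: 22.0
grip_force: 59.0
```

```bash
python3 -c "
from meas import *
print(r.sense());go(542,396,160,160.5)"
```

```text
{'time': 6.35, 'joint_pos': array([ -0.7,   0.4, 101.1,  -0. ,  78.6, -71.2]), 'qd': array([51.1,  4.6, -4.8, -0. , -0.3, 50.8]), 'joint_efforts': array([ -5.5, -50.7, -47.3,   0. ,   0.5,  -1.9]), 'tool_pos': array([532.2,  44.4, 151.4]), 'tcp_rot': array([-179.9,   -0.1,  160.5]), 'ft_force': array([ 0.5,  0.6, -1.6]), 'wrist_torque': array([ 0. , -0.1,  0. ]), 'grip_force': 58.96812915802002, 'finger_gap': 22.002842744289982}
shift [108.  334.8  -8.6] turn [-0. -0.  0.]
```

jog_arm --rows '[[[15, 45, 0], [0, 0, 0]], [[30, 90, 0], [0, 0, 0]], [[45, 135, 0], [0, 0, 0]], [[60, 180, 0], [0, 0, 0]], [[75, 225, 0], [0, 0, 0]], [[90, 270, 0], [0, 0, 0]], [[101, 305, 0], [0, 0, 0]], [[110, 330, 0], [0, 0, 0]], [[112, 336, 0], [0, 0, 0]], [[112, 336, 0], [0, 0, 0]]]'

```text
time: 7.35
tool_pos: [538.9, 396.9, 151.1]
tcp_rot: [-179.9, -0.1, 160.6]
ft_force: [-0.1, -0.4, -2.3]
finger_gap: 22.0
grip_force: 59.0
```

jog_arm --rows '[[[0, 0, 0], [0, 0, 0]], [[0, 0, 0], [0, 0, 0]]]'

```text
time: 7.55
tool_pos: [540.2, 395.2, 152.8]
tcp_rot: [-179.9, -0.0, 160.5]
ft_force: [-0.4, 0.5, -1.0]
finger_gap: 22.1
grip_force: 59.0
```

```bash
cat > held.py <<'E'
# held cover: fit circle to the disc's outer edge points
import sys
from meas import *
n,D=sys.argv[1],float(sys.argv[2])
c,X=load(n);q=np.load(n+'.npz');t=q['p']
m=((np.hypot(X[...,0]-t[0],X[...,1]-t[1])<D/2+12)&(X[...,2]>t[2]-14)&(X[...,2]<t[2]+2)).astype(np.uint8)
k,l,st,ce=cv2.connectedComponentsWithStats(m);b=1+st[1:,4].argmax()
cs=max(cv2.findContours((l==b).astype(np.uint8),0,1)[0],key=len).reshape(-1,2)
P=X[cs[:,1],cs[:,0]]; zd=np.median(X[l==b][:,2])
f=least_squares(lambda q:np.hypot(P[:,0]-q[0],P[:,1]-q[1])-D/2,t[:2],loss='soft_l1',f_scale=1)
print('disc centre',f.x,'rel TCP',f.x-t[:2],'z rel',zd-t[2],'med resid',np.median(np.abs(f.fun)))
E
python3 shot.py F; python3 held.py F 124; python3 -c "
from meas import *
go(542,396,110,160.5)"
```

```text
7.55 [540.2 395.2 152.8] [-179.9   -0.   160.5] [-0.  -0.3 -0.3  0.1  0.1  0.1] [ 31.8  20.7  78.2  -0.   81.2 -38.6]
disc centre [540.4 394.6] rel TCP [ 0.2 -0.5] z rel -5.841999941741449 med resid 0.42044272449327735
shift [-1.3  1.3 43.1] turn [-0. -0. -0.]
```

View pics/F.png

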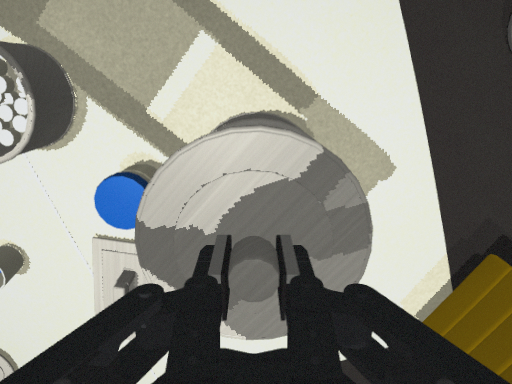

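View F: the large cover is held level (knob 253,265) with its rim over the jar, whose wall just shows behind at (255,120). The pot lid (122,200) is clear.

jog_arm --rows '[[[-1, 2, 25], [0, 0, 0]], [[-1, 2, 45], [0, 0, 0]], [[-1, 2, 56], [0, 0, 0]], [[-1, 2, 61], [0, 0, 0]], [[-1, 2, 64], [0, 0, 0]], [[-1, 2, 66], [0, 0, 0]], [[-1, 2, 68], [0, 0, 0]], [[-1, 2, 69], [0, 0, 0]], [[-1, 2, 69], [0, 0, 0]]]'

```text
time: 8.5
tool_pos: [541.8, 398.4, 84.6]
tcp_rot: [180.0, 0.0, 160.5]
ft_force: [-0.4, -0.1, -1.3]
finger_gap: 21.9
grip_force: 59.1
```

```bash
python3 -c "
from meas import *
print(r.sense()['ft_force']);go(542,396,82.8,160.5)"
```

```text
[-0.4 -0.1 -1.3]
shift [-1.  -2.2  1.8] turn [0. 0. 0.]
```

jog_arm --rows '[[[-0.5, -1.5, 0], [0, 0, 0]], [[-0.5, -1.5, 1], [0, 0, 0]], [[-0.5, -1.5, 2], [0, 0, 0]], [[-0.5, -1.5, 2], [0, 0, 0]]]'

```text
time: 8.9
tool_pos: [541.8, 396.7, 82.8]
tcp_rot: [180.0, 0.0, 160.5]
ft_force: [-1.3, -1.5, 2.2]
finger_gap: 22.1
grip_force: 59.5
```

jog_arm --rows '[[[0, 0, 0], [0, 0, 0]], [[0, 0, 0], [0, 0, 0]], [[0, 0, 0], [0, 0, 0]], [[0, 0, 0], [0, 0, 0]]]' --grip 50

```text
time: 9.3
tool_pos: [541.7, 396.7, 82.2]
tcp_rot: [-180.0, -0.0, 160.5]
ft_force: [0.1, -0.2, -0.3]
finger_gap: 49.6
grip_force: 0.0
```

jog_arm --rows '[[[0, 0, -15], [0, 0, 0]], [[0, 0, -40], [0, 0, 0]], [[0, 0, -80], [0, 0, 0]], [[0, 0, -110], [0, 0, 0]], [[0, 0, -110], [0, 0, 0]]]'

```text
time: 9.8
tool_pos: [544.6, 398.5, 200.8]
tcp_rot: [179.5, 0.4, 160.5]
ft_force: [0.7, 0.0, 0.2]
finger_gap: 49.9
grip_force: 0.0
```

```bash
python3 shot.py G
cat > placed.py <<'E'
import sys
from meas import *
n=sys.argv[1];x,y,h,D=map(float,sys.argv[2:6])
c,X=load(n);P=near(X,(x,y),D/2+12,h-2,h+10)
A=np.c_[P[:,:2]-P[:,:2].mean(0),np.ones(len(P))];q=np.linalg.lstsq(A,P[:,2],rcond=None)[0]
(a,b),rr=cv2.minEnclosingCircle(P[:,:2].astype(np.float32));K=near(X,(x,y),25,h+27,h+42)
print('disc',a,b,2*rr,'z',np.median(P[:,2]),'tilt deg',np.degrees(q[:2]),'knob',K.mean(0),len(K),'rect',cv2.minAreaRect(P[:,:2].astype(np.float32)))
E
python3 placed.py G 542 396 74 124
```

```text
9.8 [544.6 398.5 200.8] [179.5   0.4 160.5] [-0.   2.2  3.7 -0.  -2.9  0. ] [ 31.8  19.2  74.9  -0.   85.2 -38.7]
disc 542.4590454101562 396.3482971191406 125.79689025878906 z 76.91907825364683 tilt deg [0.1 0.1] knob [541.3 396.9 107. ] 700 rect ((542.6492309570312, 396.09747314453125), (124.63274383544922, 124.01383209228516), 73.99725341796875)
```

Large jar closed (disc z 76.9, level, centred). Next is the box cover.

```bash
python3 -c "
from meas import *
go(623.2,223.5,90,152.1)"
```

```text
shift [-132.6 -138.6  107.5] turn [0.  0.  0.1]
```

jog_arm --rows '[[[-40, -42, 0], [0, 0, 0.05]], [[-75, -78, 0], [0, 0, 0.1]], [[-110, -115, 20], [0, 0, 0.147]], [[-133, -139, 50], [0, 0, 0.147]], [[-133, -139, 80], [0, 0, 0.147]], [[-133, -139, 105], [0, 0, 0.147]], [[-133, -139, 107], [0, 0, 0.147]], [[-133, -139, 107], [0, 0, 0.147]], [[-133, -139, 107], [0, 0, 0.147]]]'

```text
time: 10.75
tool_pos: [621.6, 222.0, 87.3]
tcp_rot: [179.9, 0.1, 152.1]
ft_force: [0.1, -0.6, -0.4]
finger_gap: 49.8
grip_force: 0.0
```

```bash
python3 shot.py H; python3 -c "
from meas import *
c,X=load('H');h=rect(X,(623,223),34,46,50);print(h,rect(X,(623,223),5,13));go(*h[0],14.5,h[2]+90)"
```

```text
10.75 [621.6 222.   87.3] [179.9   0.1 152.1] [ 0.1 -0.8 -0.6  0.  -0.3  0.1] [ 15.2  22.4  83.1  -0.   74.3 -46.9]
(array([623.3, 223.2]), array([12. , 64.6]), 62.1, 1696, np.float64(39.36840362177611)) (array([624. , 222.9]), array([ 80.7, 128.6]), 62.3, 15821, np.float64(9.120203930389636))
shift [-0.5  1.4 73.3] turn [0. 0. 0.]
```

jog_arm --rows '[[[-0.5, 1.5, 35], [0, 0, 0]], [[-0.5, 1.5, 55], [0, 0, 0]], [[-0.5, 1.5, 67], [0, 0, 0]], [[-0.5, 1.5, 72], [0, 0, 0]], [[-0.5, 1.5, 72], [0, 0, 0]], [[-0.5, 1.5, 72], [0, 0, 0]]]'

```text
time: 11.4
tool_pos: [623.0, 222.8, 15.0]
tcp_rot: [179.9, 0.1, 152.1]
ft_force: [0.2, -0.3, 1.1]
finger_gap: 49.9
grip_force: 0.0
```

jog_arm --rows '[[[0, 0, 0], [0, 0, 0]], [[0, 0, 0], [0, 0, 0]], [[0, 0, 0], [0, 0, 0]], [[0, 0, 0], [0, 0, 0]], [[0, 0, 0], [0, 0, 0]], [[0, 0, 0], [0, 0, 0]], [[0, 0, 0], [0, 0, 0]]]' --grip 3

```text
time: 12.1
tool_pos: [622.4, 222.6, 14.2]
tcp_rot: [180.0, 0.1, 152.1]
ft_force: [-0.1, 0.5, 6.4]
finger_gap: 10.5
grip_force: 58.9
```

jog_arm --rows '[[[0, 0, -20], [0, 0, 0]], [[0, 0, -60], [0, 0, 0]], [[0, 0, -100], [0, 0, 0]], [[0, 0, -140], [0, 0, 0]], [[0, 0, -140], [0, 0, 0]], [[0, 0, -140], [0, 0, 0]]]'

```text
time: 12.7
tool_pos: [622.5, 222.5, 154.3]
tcp_rot: [179.9, 0.1, 152.1]
ft_force: [-0.1, -0.3, -2.7]
finger_gap: 10.5
grip_force: 58.9
```

```bash
python3 shot.py I; python3 -c "
from meas import *
c,X=load('I');t=r.sense()['tool_pos'];print(rect(X,t[:2],t[2]-12,t[2]-1,85));go(629,-211.5,155,161.1)"
```

```text
12.7 [622.5 222.5 154.3] [179.9   0.1 152.1] [ 0.   2.2  3.1  0.  -0.2  0. ] [ 15.2  19.2  79.8  -0.   80.9 -46.9]
(array([623. , 221.7]), array([ 80.4, 129.2]), 62.0, 21133, np.float64(149.11077652742676))
shift [-209.7 -379.7   -2.7] turn [-0.  -0.  -0.2]
```

jog_arm --rows '[[[-20, -24, 0], [0, 0, 0]], [[-48, -57, 0], [0, 0, 0]], [[-76, -91, 0], [0, 0, 0]], [[-104, -125, 0], [0, 0, 0]], [[-132, -158, 0], [0, 0, 0]], [[-160, -190, 0], [0, 0, 0]], [[-182, -218, 0], [0, 0, 0]], [[-191, -229, 0], [0, 0, 0]], [[-191, -229, 0], [0, 0, 0]], [[-191, -229, 0], [0, 0, 0]]]'

```text
time: 13.75
tool_pos: [682.5, -68.5, 151.2]
tcp_rot: [-180.0, -0.2, 152.1]
ft_force: [-0.5, 0.2, -1.5]
finger_gap: 10.7
grip_force: 58.9
```

```bash
python3 shot.py J; python3 -c "
from meas import *
c,X=load('J');b=rect(X,(630,-211),38,46);print(b);go(*b[0],155,b[2]+90)"
```

```text
13.75 [682.5 -68.5 151.2] [-180.    -0.2  152.1] [ 1.4 -0.9 -0.1  0.2 -0.  -0.1] [-10.   23.4  74.9   0.   81.9 -72.1]
(array([ 633.5, -214.5]), array([ 76.1, 122.9]), 71.7, 2105, np.float64(40.60502716872929))
shift [ -24.9 -152.5   -3.2] turn [ 0.  -0.  -0.2]
```

View pics/J.png

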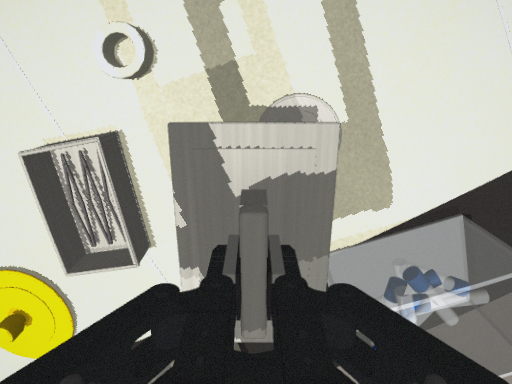

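View J: box fully in view at (85,203), cover held level at (253,220), tape roll (125,50). Box centre is about (633,-214) and its long axis lies at -18.3°.

jog_arm --rows '[[[-6, -38, 0], [0, 0, -0.08]], [[-13, -76, 0], [0, 0, -0.164]], [[-18, -114, 0], [0, 0, -0.164]], [[-23, -142, 0], [0, 0, -0.164]], [[-24, -151, 20], [0, 0, -0.164]], [[-24, -151, 50], [0, 0, -0.164]], [[-24, -151, 70], [0, 0, -0.164]], [[-24, -151, 70], [0, 0, -0.164]], [[-24, -151, 70], [0, 0, -0.164]]]'

```text
time: 14.7
tool_pos: [634.1, -212.5, 83.2]
tcp_rot: [180.0, -0.1, 161.6]
ft_force: [-0.0, -1.0, -0.8]
finger_gap: 11.1
grip_force: 59.0
```

```bash
python3 shot.py K; python3 -c "
from meas import *
c,X=load('K');t=r.sense()['tool_pos'];print(t,rect(X,t[:2],t[2]-12,t[2]-1,85));go(632.5,-213,50.2,161.6)"
```

```text
14.7 [ 634.1 -212.5   83.2] [180.   -0.1 161.6] [-0.2 -1.3 -2.1 -0.1 -0.1 -0. ] [-22.9  24.   81.4   0.   74.6 -94.5]
[ 635.  -213.1   84.6] (array([ 635. , -213.3]), array([ 80.6, 129.9]), 71.5, 21257, np.float64(78.11704640196956))
shift [ 2.5 -0.7 34.4] turn [-0.  0. -0.]
```

jog_arm --rows '[[[1.5, -1, 12], [0, 0, 0]], [[1.5, -1, 20], [0, 0, 0]], [[1.5, -1, 25], [0, 0, 0]], [[1.5, -1, 28], [0, 0, 0]], [[1.5, -1, 30], [0, 0, 0]], [[1.5, -1, 32], [0, 0, 0]], [[1.5, -1, 33], [0, 0, 0]], [[1.5, -1, 33], [0, 0, 0]]]'

```text
time: 15.55
tool_pos: [632.5, -214.6, 50.4]
tcp_rot: [-180.0, 0.0, 161.5]
ft_force: [-0.1, -0.3, -3.0]
finger_gap: 10.8
grip_force: 59.0
```

```bash
python3 -c "
from meas import *
print(r.sense()['ft_force']);go(632.5,-213,50.2,161.6)"
```

```text
[-0.1 -0.3 -3. ]
shift [0.5 1.5 0.2] turn [-0.  0. -0.]
```

jog_arm --rows '[[[0.5, 0.5, 0.5], [0, 0, 0]], [[0.5, 0.5, 1], [0, 0, 0]], [[0.5, 0.5, 1], [0, 0, 0]]]'

```text
time: 15.85
tool_pos: [632.4, -214.1, 50.2]
tcp_rot: [-180.0, 0.0, 161.5]
ft_force: [-1.9, 0.3, 4.7]
finger_gap: 10.7
grip_force: 59.9
```

jog_arm --rows '[[[0, 0, 0], [0, 0, 0]], [[0, 0, 0], [0, 0, 0]], [[0, 0, 0], [0, 0, 0]], [[0, 0, 0], [0, 0, 0]]]' --grip 50

```text
time: 16.25
tool_pos: [632.0, -213.9, 49.1]
tcp_rot: [180.0, -0.0, 161.5]
ft_force: [0.4, 0.1, 0.4]
finger_gap: 50.1
grip_force: 0.0
```

jog_arm --rows '[[[0, 0, -15], [0, 0, 0]], [[0, 0, -40], [0, 0, 0]], [[0, 0, -80], [0, 0, 0]], [[0, 0, -110], [0, 0, 0]], [[0, 0, -110], [0, 0, 0]], [[0, 0, -110], [0, 0, 0]]]'

```text
time: 16.85
tool_pos: [633.1, -214.3, 161.9]
tcp_rot: [-180.0, 0.2, 161.5]
ft_force: [-0.2, -0.7, -0.0]
finger_gap: 49.9
grip_force: 0.0
```

```bash
python3 shot.py L; python3 placed.py L 633 -214 42 148;  python3 -c "
from meas import *
c,X=load('L');h=rect(X,(633,-214),68,85,50);print('handle',h);
go(393.1,-242.3,150,160.5)"
```

```text
16.85 [ 633.1 -214.3  161.9] [-180.     0.2  161.5] [-0.1  2.   2.6 -0.  -0.3 -0. ] [-23.1  19.9  78.1  -0.   81.7 -94.6]
disc 632.9429931640625 -214.5948028564453 148.9097137451172 z 45.11926839352736 tilt deg [0.1 0.1] knob [ 632.4 -214.1   75.3] 982 rect ((633.2207641601562, -214.194091796875), (80.39910125732422, 126.82565307617188), 71.55262756347656)
handle (array([ 632.2, -214.2]), array([11.9, 63.4]), 71.8, 1281, np.float64(75.35081238733764))
shift [ 217.7 -102.7    9.8] turn [-0.  0.  0.]
```

View pics/L.png

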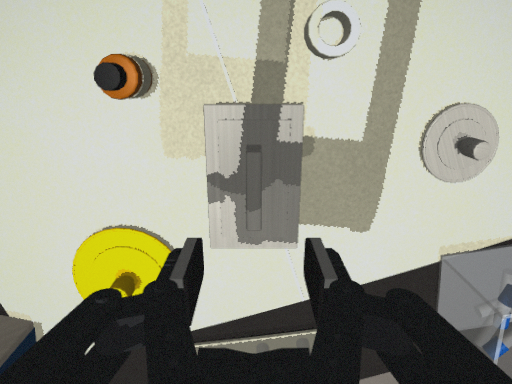

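View L: the box cover lies level on the box at (253,175) with z 45. Bottle (120,77) is undisturbed, and the small steel cover is at (460,142). That one is next.

```bash
python3 -c "
from meas import *
c,X=load('L');print(disc(X,(669,-16),76));go(669,-16.5,80,160.5)"
```

```text
(array([671.7, -16.9,  79.2]), 'centroid', array([668.4, -19.9,   9.4]), 'knob', array([669.8, -19. ,  38.7]), 366, array([16.7, 17.3,  8.8]))
shift [ 27.7 198.9  79.9] turn [-0.  0.  0.]
```

jog_arm --rows '[[[6, 40, 0], [0, 0, 0]], [[12, 85, 0], [0, 0, 0]], [[18, 130, 10], [0, 0, 0]], [[24, 170, 40], [0, 0, 0]], [[28, 197, 70], [0, 0, 0]], [[28, 197, 80], [0, 0, 0]], [[28, 197, 80], [0, 0, 0]], [[28, 197, 80], [0, 0, 0]]]'

```text
time: 17.7
tool_pos: [667.7, -19.1, 79.1]
tcp_rot: [-180.0, -0.0, 161.5]
ft_force: [0.3, -1.3, -0.4]
finger_gap: 49.8
grip_force: 0.0
```

```bash
python3 shot.py M; python3 -c "
from meas import *
c,X=load('M');d=disc(X,(669,-18),76);print(d);go(*d[4][:2],14)"
```

```text
17.7 [667.7 -19.1  79.1] [-180.    -0.   161.5] [-0.8 -1.3 -1.5  0.1 -0.   0.2] [ -6.   24.2  81.8  -0.   74.1 -77.5]
(array([671.1, -16.8,  77.8]), 'centroid', array([668. , -15.9,   8.9]), 'knob', array([669.5, -16.6,  38.7]), 625, array([17.5, 17.6,  8.3]))
shift [ 0.1  3.1 66.3] turn [0. 0. 0.]
```

jog_arm --rows '[[[-0.5, 3, 30], [0, 0, 0]], [[-0.5, 3, 48], [0, 0, 0]], [[-0.5, 3, 60], [0, 0, 0]], [[-0.5, 3, 65], [0, 0, 0]], [[-0.5, 3, 65], [0, 0, 0]], [[-0.5, 3, 65], [0, 0, 0]]]'

```text
time: 18.35
tool_pos: [670.1, -15.8, 15.2]
tcp_rot: [180.0, 0.1, 161.5]
ft_force: [-0.0, -0.5, 0.8]
finger_gap: 50.2
grip_force: 0.0
```

jog_arm --rows '[[[0, 0, 0], [0, 0, 0]], [[0, 0, 0], [0, 0, 0]], [[0, 0, 0], [0, 0, 0]], [[0, 0, 0], [0, 0, 0]], [[0, 0, 0], [0, 0, 0]], [[0, 0, 0], [0, 0, 0]], [[0, 0, 0], [0, 0, 0]]]' --grip 5

```text
time: 19.05
tool_pos: [670.3, -15.5, 15.5]
tcp_rot: [180.0, 0.1, 161.5]
ft_force: [0.1, 1.2, 5.6]
finger_gap: 16.2
grip_force: 58.5
```

jog_arm --rows '[[[0, 0, -20], [0, 0, 0]], [[0, 0, -60], [0, 0, 0]], [[0, 0, -100], [0, 0, 0]], [[0, 0, -140], [0, 0, 0]], [[0, 0, -140], [0, 0, 0]], [[0, 0, -140], [0, 0, 0]]]'

```text
time: 19.65
tool_pos: [670.3, -15.6, 155.9]
tcp_rot: [180.0, 0.2, 161.5]
ft_force: [-0.5, 0.2, -1.3]
finger_gap: 16.1
grip_force: 58.5
```

```bash
python3 shot.py N; python3 held.py N 76; python3 -c "
from meas import *
go(443.6,-0.3,150,161.5)"
```

```text
19.65 [670.3 -15.6 155.9] [180.    0.2 161.5] [ 0.   2.3  2.9 -0.1 -0.3 -0.1] [ -5.7  20.5  78.   -0.   81.3 -77.2]
disc centre [671.2 -16.4] rel TCP [ 0.9 -0.8] z rel -6.716255061091914 med resid 0.5074813329232626
shift [218.7 -57.1   3.9] turn [-0. -0.  0.]
```

jog_arm --rows '[[[30, -8, 0], [0, 0, 0]], [[70, -18, 0], [0, 0, 0]], [[110, -28, 0], [0, 0, 0]], [[150, -39, 0], [0, 0, 0]], [[190, -49, 0], [0, 0, 0]], [[212, -55, 0], [0, 0, 0]], [[220, -57, 10], [0, 0, 0]], [[220, -57, 30], [0, 0, 0]], [[220, -57, 40], [0, 0, 0]], [[220, -57, 40], [0, 0, 0]]]'

```text
time: 20.7
tool_pos: [440.3, 0.5, 111.2]
tcp_rot: [-179.9, -0.3, 161.5]
ft_force: [-0.1, -0.2, -1.3]
finger_gap: 16.0
grip_force: 58.6
```

```bash
python3 shot.py O; python3 held.py O 76; python3 -c "
from meas import *
go(442.9,0.3,89.6,161.5)"
```

```text
20.7 [440.3   0.5 111.2] [-179.9   -0.3  161.5] [-0.1 -0.8 -2.7  0.   1.4 -0.1] [ -6.6 -12.4 117.4  -0.   75.4 -78.1]
disc centre [441.1  -0.3] rel TCP [ 0.8 -0.8] z rel -6.515860805120639 med resid 0.5158223689714205
shift [-1.6  0.4 23. ] turn [-0. -0.  0.]
```

jog_arm --rows '[[[-2, 0.5, 8], [0, 0, 0]], [[-2, 0.5, 14], [0, 0, 0]], [[-2, 0.5, 18], [0, 0, 0]], [[-2, 0.5, 20], [0, 0, 0]], [[-2, 0.5, 21], [0, 0, 0]], [[-2, 0.5, 21], [0, 0, 0]]]'

```text
time: 21.35
tool_pos: [444.8, 0.1, 93.3]
tcp_rot: [180.0, -0.0, 161.5]
ft_force: [1.1, 0.4, 0.2]
finger_gap: 15.9
grip_force: 58.6
```

```bash
python3 -c "
from meas import *
print(r.sense()['ft_force']);go(442.9,0.3,89.6,161.5)"
```

```text
[1.1 0.4 0.2]
shift [ 1.9 -0.4  3.7] turn [ 0. -0.  0.]
```

jog_arm --rows '[[[1.5, 0, 1], [0, 0, 0]], [[1.5, 0, 2], [0, 0, 0]], [[1.5, 0, 3], [0, 0, 0]], [[1.5, 0, 3], [0, 0, 0]]]'

```text
time: 21.75
tool_pos: [443.3, 0.5, 90.2]
tcp_rot: [-180.0, -0.0, 161.5]
ft_force: [0.2, -1.2, -0.8]
finger_gap: 16.1
grip_force: 58.6
```

jog_arm --rows '[[[0.2, 0, 0.6], [0, 0, 0]], [[0.2, 0, 1.2], [0, 0, 0]], [[0.2, 0, 1.2], [0, 0, 0]]]'

```text
time: 22.05
tool_pos: [443.4, 0.6, 89.5]
tcp_rot: [180.0, 0.0, 161.5]
ft_force: [-0.9, 0.7, 3.9]
finger_gap: 16.3
grip_force: 58.9
```

jog_arm --rows '[[[0, 0, 0], [0, 0, 0]], [[0, 0, 0], [0, 0, 0]], [[0, 0, 0], [0, 0, 0]], [[0, 0, 0], [0, 0, 0]]]' --grip 50

```text
time: 22.45
tool_pos: [443.1, 0.6, 89.0]
tcp_rot: [-180.0, -0.0, 161.5]
ft_force: [-0.1, 0.4, 1.1]
finger_gap: 49.9
grip_force: 0.0
```

jog_arm --rows '[[[0, 0, -15], [0, 0, 0]], [[0, 0, -40], [0, 0, 0]], [[0, 0, -80], [0, 0, 0]], [[0, 0, -90], [0, 0, 0]], [[0, 0, -90], [0, 0, 0]], [[0, 0, -90], [0, 0, 0]]]'

```text
time: 23.05
tool_pos: [442.8, 0.6, 178.2]
tcp_rot: [-180.0, -0.0, 161.5]
ft_force: [-0.5, -0.1, -0.3]
finger_gap: 50.0
grip_force: 0.0
```

```bash
python3 shot.py P; python3 placed.py P 443.6 -0.3 80 76;  python3 -c "
from meas import *
go(393.2,-242.4,90,161.5)"
```

```text
23.05 [442.8   0.6 178.2] [-180.    -0.   161.5] [ 0.   0.8  1.3 -0.  -0.1 -0. ] [ -6.6 -15.9 113.1  -0.   82.9 -78.1]
disc 444.54534912109375 0.04590719938278198 77.8946304321289 z 82.82794270761639 tilt deg [0.1 0.1] knob [443.2   0.5 112.7] 499 rect ((444.2460021972656, 0.2521247863769531), (76.57217407226562, 76.75578308105469), 12.747472763061523)
shift [ -30.8 -246.1   87.5] turn [-0. -0.  0.]
```

Small jar closed (z 82.8, level). Medium cover last.

jog_arm --rows '[[[-6, -45, 0], [0, 0, 0]], [[-12, -95, 0], [0, 0, 0]], [[-18, -145, 0], [0, 0, 0]], [[-24, -190, 20], [0, 0, 0]], [[-30, -235, 50], [0, 0, 0]], [[-31, -246, 80], [0, 0, 0]], [[-31, -246, 88], [0, 0, 0]], [[-31, -246, 88], [0, 0, 0]], [[-31, -246, 88], [0, 0, 0]]]'

```text
time: 24.0
tool_pos: [394.8, -241.7, 91.3]
tcp_rot: [180.0, -0.0, 161.6]
ft_force: [-0.3, -0.4, 0.9]
finger_gap: 49.9
grip_force: 0.0
```

```bash
python3 shot.py Q; python3 -c "
from meas import *
c,X=load('Q');d=disc(X,(393,-242),100);print(d);go(*d[4][:2],14.5)"
```

```text
24.0 [ 394.8 -241.7   91.3] [180.   -0.  161.6] [ 0.6 -1.2 -1.3  0.  -0.1 -0.2] [ -37.8   -7.4  115.3    0.    72.2 -109.4]
(array([ 392.8, -242.7,  101.9]), 'centroid', array([ 389.2, -241.3,    9. ]), 'knob', array([ 391.3, -242.1,   38.9]), 691, array([19. , 19.3,  8.4]))
shift [ 4.  -1.3 77.6] turn [0. 0. 0.]
```

jog_arm --rows '[[[2.5, -1.5, 35], [0, 0, 0]], [[2.5, -1.5, 58], [0, 0, 0]], [[2.5, -1.5, 70], [0, 0, 0]], [[2.5, -1.5, 76], [0, 0, 0]], [[2.5, -1.5, 76], [0, 0, 0]], [[2.5, -1.5, 76], [0, 0, 0]]]'

```text
time: 24.65
tool_pos: [392.7, -243.7, 16.4]
tcp_rot: [-180.0, 0.1, 161.5]
ft_force: [0.1, -0.3, -0.2]
finger_gap: 50.0
grip_force: 0.0
```

jog_arm --rows '[[[2, 0, 0], [0, 0, 0]], [[2, 0, 0], [0, 0, 0]], [[2, 0, 0], [0, 0, 0]], [[2, 0, 0], [0, 0, 0]], [[2, 0, 0], [0, 0, 0]], [[2, 0, 0], [0, 0, 0]], [[2, 0, 0], [0, 0, 0]]]' --grip 5

```text
time: 25.35
tool_pos: [390.3, -243.0, 16.1]
tcp_rot: [-180.0, 0.1, 161.5]
ft_force: [-1.5, 1.1, 5.8]
finger_gap: 17.8
grip_force: 58.4
```

jog_arm --rows '[[[0, 0, -20], [0, 0, 0]], [[0, 0, -60], [0, 0, 0]], [[0, 0, -100], [0, 0, 0]], [[0, 0, -140], [0, 0, 0]], [[0, 0, -140], [0, 0, 0]], [[0, 0, -140], [0, 0, 0]]]'

```text
time: 25.95
tool_pos: [390.5, -243.1, 156.5]
tcp_rot: [-179.9, 0.2, 161.5]
ft_force: [0.1, 0.5, -2.3]
finger_gap: 17.7
grip_force: 58.7
```

```bash
python3 shot.py S; python3 held.py S 100; python3 -c "
from meas import *
go(403.5,224.7,155,161.5)"
```

```text
25.95 [ 390.5 -243.1  156.5] [-179.9    0.2  161.5] [ 0.   1.9  2.7  0.  -0.3  0. ] [ -38.3  -12.2  112.3    0.    79.7 -109.8]
disc centre [ 392.2 -244.1] rel TCP [ 1.7 -0.9] z rel -7.332151887415193 med resid 0.3789628220514665
shift [135.1 447.4  -0.2] turn [ 0.  0. -0.]
```

jog_arm --rows '[[[9, 30, -10], [0, 0, 0]], [[21, 70, -15], [0, 0, 0]], [[34, 110, -15], [0, 0, 0]], [[46, 150, -15], [0, 0, 0]], [[58, 190, -15], [0, 0, 0]], [[70, 230, -15], [0, 0, 0]], [[83, 270, -15], [0, 0, 0]], [[95, 310, -15], [0, 0, 0]], [[107, 350, -15], [0, 0, 0]], [[119, 390, -15], [0, 0, 0]]]'

```text
time: 27.0
tool_pos: [399.1, 166.5, 168.0]
tcp_rot: [-179.9, -0.1, 161.5]
ft_force: [1.9, 0.1, -0.8]
finger_gap: 18.0
grip_force: 58.8
```

jog_arm --rows '[[[9, 30, 0], [0, 0, 0]], [[16, 52, 0], [0, 0, 0]], [[18, 58, 20], [0, 0, 0]], [[18, 58, 50], [0, 0, 0]], [[18, 58, 70], [0, 0, 0]], [[18, 58, 73], [0, 0, 0]], [[18, 58, 73], [0, 0, 0]]]'

```text
time: 27.7
tool_pos: [400.5, 225.1, 95.4]
tcp_rot: [-179.8, -0.2, 161.5]
ft_force: [0.2, 0.3, -1.2]
finger_gap: 17.8
grip_force: 58.9
```

```bash
python3 shot.py T; python3 held.py T 100; python3 -c "
from meas import *
go(401.8,225.6,76.2,161.5)"
```

```text
27.7 [400.5 225.1  95.4] [-179.8   -0.2  161.5] [-0.1 -1.7 -2.2 -0.   0.4  0.1] [ 22.9  -8.1 115.4   0.   72.9 -48.6]
disc centre [402.1 224.2] rel TCP [ 1.6 -1. ] z rel -7.228726806727124 med resid 0.364161626302014
shift [-0.2  0.1 20.6] turn [-0. -0. -0.]
```

jog_arm --rows '[[[0, 0, 6], [0, 0, 0]], [[0, 0, 11], [0, 0, 0]], [[0, 0, 14], [0, 0, 0]], [[0, 0, 16], [0, 0, 0]], [[0, 0, 17], [0, 0, 0]], [[0, 0, 17], [0, 0, 0]]]'

```text
time: 28.35
tool_pos: [401.9, 225.8, 80.0]
tcp_rot: [-180.0, -0.0, 161.5]
ft_force: [0.9, -0.2, -0.7]
finger_gap: 18.2
grip_force: 58.9
```

```bash
python3 -c "
from meas import *
print(r.sense()['ft_force']);go(401.8,225.6,76.2,161.5)"
```

```text
[ 0.9 -0.2 -0.7]
shift [ 0.1 -0.2  3.8] turn [-0. -0.  0.]
```

jog_arm --rows '[[[0, 0, 1], [0, 0, 0]], [[0, 0, 2], [0, 0, 0]], [[0, 0, 3], [0, 0, 0]], [[0, 0, 4], [0, 0, 0]], [[0, 0, 4.5], [0, 0, 0]], [[0, 0, 4.5], [0, 0, 0]]]'

```text
time: 28.95
tool_pos: [402.0, 225.8, 76.1]
tcp_rot: [-180.0, -0.0, 161.5]
ft_force: [-3.1, -1.8, 4.7]
finger_gap: 18.0
grip_force: 59.7
```

jog_arm --rows '[[[0, 0, 0], [0, 0, 0]], [[0, 0, 0], [0, 0, 0]], [[0, 0, 0], [0, 0, 0]], [[0, 0, 0], [0, 0, 0]]]' --grip 50

```text
time: 29.35
tool_pos: [402.0, 225.8, 75.5]
tcp_rot: [-180.0, 0.0, 161.5]
ft_force: [0.3, 0.1, 0.7]
finger_gap: 50.0
grip_force: 0.0
```

jog_arm --rows '[[[0, 0, -15], [0, 0, 0]], [[0, 0, -40], [0, 0, 0]], [[0, 0, -80], [0, 0, 0]], [[0, 0, -120], [0, 0, 0]], [[0, 0, -125], [0, 0, 0]], [[0, 0, -125], [0, 0, 0]]]'

```text
time: 29.95
tool_pos: [403.1, 226.3, 202.4]
tcp_rot: [179.9, 0.2, 161.5]
ft_force: [-0.4, -0.2, -0.8]
finger_gap: 49.8
grip_force: 0.0
```

```bash
python3 shot.py U; python3 placed.py U 403.5 224.7 66 100
python3 - <<'E'
from meas import *
c,X=load('U');print('pot',rect(X,(512,290),55,65,40))
im,d=r.snapshot('top');cv2.imwrite('pics/top2.png',cv2.resize(im,(800,600)))
E
```

```text
29.95 [403.1 226.3 202.4] [179.9   0.2 161.5] [ 0.   1.6  3.2 -0.1 -1.  -0. ] [ 22.9 -13.8 108.8   0.   84.8 -48.6]
disc 404.05322265625 225.3514404296875 101.56014251708984 z 68.89892231264781 tilt deg [0.1 0.1] knob [403.  225.6  98.8] 453 rect ((403.8041076660156, 225.38070678710938), (100.57647705078125, 100.61945343017578), 21.687049865722656)
pot (array([512.7, 296.6]), array([46.4, 36.7]), 21.7, 1174, np.float64(59.795719552244236))
```

View pics/top2.png

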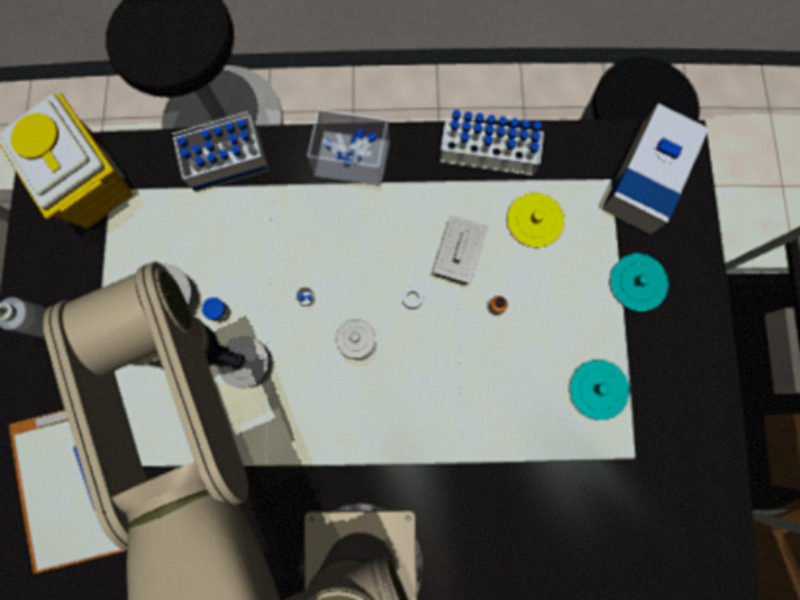

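View pics/U.png

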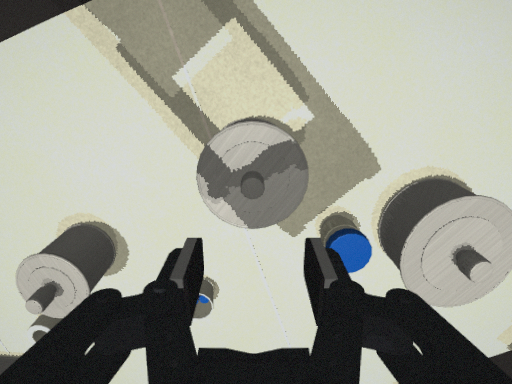

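All four vessels are closed and level: small (355,340) and box (460,250) in the top view, medium (252,175) and large (455,250) in wrist view U. The pot (214,309) and bottle (498,305) are at their original pixels, and the gripper is clear.

```bash
python3 -c "
from bench import r
print(r.hand_in())"
```

```text
the job is handed in; nothing more can be done
None
```

I put all four steel covers on their vessels, each measured level and centred on its rim, with the bottle and pot where they stood, and handed the job in at about 30 s.

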